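# Gently push the row of nuts to the stop of the counting rail and tally it

## Task

Gently push the row of five square nuts along the counting rail, all together as one row, until the first is up against the end stop and no gaps are left, and only then press the button of the tally counter fully down and let it come back up. Do it all with the fingertips: do not grip or lift any nut, keep the row together, and leave everything else on the bench where it is.

Things in the scene. Friction and masses are not known exactly. Their poses are not given: they have to be found in the camera images.
- rail: Fixed dark steel counting rail, 330 x 60 mm; origin at the centre of its underside, on the bench top. x runs along the channel to the end stop, z up. Channel floor 10 mm above the bench, 37.5 mm wide between two low lips with tops 16 mm above the bench. The other end (x = -165 mm) is open. Four feet, 4 mm high, reach to y = +-52 mm near x = +-140 mm. Thin white marks every 36 mm on one lip.
- stop_face (a point): point on the inner face of the end stop (rail x = +150 mm), mid-width, 20 mm above the bench. The stop is a pale aluminium block 15 mm thick, 60 mm wide, its top 40 mm above the bench
- nut1_center (a point): centre (half-way up) of square steel nut 1 of the row in the rail (nearest the stop). All five are alike: 36 x 36 mm, 20 mm tall, 22 mm upright round hole, 0.10 to 0.18 kg, loose on the channel floor, faces along the rail, tops 30 mm above the bench. They start touching one another, 50 to 110 mm short of the stop.
- nut2_center (a point): centre (half-way up) of square steel nut 2 of the row in the rail.
- nut3_center (a point): centre (half-way up) of square steel nut 3 of the row in the rail.
- nut4_center (a point): centre (half-way up) of square steel nut 4 of the row in the rail.
- nut5_center (a point): centre (half-way up) of square steel nut 5 of the row in the rail (the last one, farthest from the stop; its rear face is 18 mm behind this point).
- nut1: the same nut 1; this frame's origin is the centre of its underside
- nut2: the same nut 2; this frame's origin is the centre of its underside
- nut3: the same nut 3; this frame's origin is the centre of its underside
- nut4: the same nut 4; this frame's origin is the centre of its underside
- nut5: the same nut 5; this frame's origin is the centre of its underside
- tally_button (a joint): push button of the tally counter: 0 when up, 0.006 (m) fully down; springs back; about 1.5 N to start and 5 N fully down, straight down
- tally_button_top (a point): centre of the round black top (30 mm across) of the tally button, moving with it; 58 mm above the bench when up. The tally counter is a fixed grey box 85 x 100 x 40 mm with a small display window and this one button, 18 mm above the box, in a round collar 46 mm wide and 12 mm high.
- spare_nut: loose square nut of the same kind lying on the bench beside the rail, 36 x 36 x 20 mm; bystander (origin at the centre of its underside)
- bolt: steel bolt standing on its round head beside the rail, head 38 mm across, 70 mm tall; bystander (origin at the centre of its underside)
- washer: steel washer lying beside the rail, 44 mm across, 5 mm thick; bystander (origin at the centre of its underside)
- tape: roll of tape lying flat beside the rail, 84 mm across, 24 mm high; bystander (origin at the centre of its underside)
- mug: white mug, 80 mm across, 90 mm tall; bystander (origin at the centre of its underside)
- bottle: white plastic bottle, 52 mm across, 130 mm tall; bystander (origin at the centre of its underside)
- driver: screwdriver lying on the bench; bystander
There are look-alikes about, which are no part of the job. What is shaped like the nut1 but blue or purple is not meant.

How it is judged:
On the way, in this order (a step that is already met when the one before it is completed fails the run):
1. the row of five is against the end stop, closed up (x of nut1_center in the frame of rail above 0.129 m and x of nut5_center in the frame of rail above -0.0155 m and z of each of nut1_center, nut2_center, nut3_center, nut4_center, nut5_center in the frame of rail below 0.024 m and distance between nut1_center and nut2_center below 0.0385 m and distance between nut2_center and nut3_center below 0.0385 m and distance between nut3_center and nut4_center below 0.0385 m and distance between nut4_center and nut5_center below 0.0385 m), for 0.2 s.
2. the tally button is pressed down (value of joint tally_button above 0.0045 m).
At the end, for the whole second after the job is handed in: All five nuts lie flat in the rail at rest, the first within 3 mm of the end stop and the last within 3.5 mm of where a closed row ends (no gap over 2.5 mm), and the tally button has been pressed (at least 4.5 mm) after that and is up again (within 1.5 mm) (all of step 1 and value of joint tally_button below 0.0015 m and linear speed of each of nut1, nut2, nut3, nut4, nut5 below 0.01 m/s); the robot touches nothing.
It fails at once if a nut of the row is lifted off the rail floor or tipped (z of any of nut1_center, nut2_center, nut3_center, nut4_center, nut5_center in the frame of rail above 0.028 m or angle between any of nut1, nut2, nut3, nut4, nut5's own z axis and vertical above 0.35 rad).
It fails at once if a nut is gripped, or pushed with more than 35 N (contact force between the fingers and nut1 above 35 N or contact force between the fingers and nut2 above 35 N or contact force between the fingers and nut3 above 35 N or contact force between the fingers and nut4 above 35 N or contact force between the fingers and nut5 above 35 N).
It fails at once if the row is pulled apart (a gap of more than 8 mm between neighbours) (distance between nut1_center and nut2_center above 0.044 m or distance between nut2_center and nut3_center above 0.044 m or distance between nut3_center and nut4_center above 0.044 m or distance between nut4_center and nut5_center above 0.044 m).
It fails at once if the tally button is pressed while the row is not yet at the stop (value of joint tally_button above 0.003 m and (x of nut1_center in the frame of rail below 0.128 m or x of nut5_center in the frame of rail below -0.017 m)).
It fails at once if a bystander is moved by more than 15 mm (distance of any of spare_nut, bolt, washer, tape, mug, bottle, driver from where it was at the start of the episode above 0.015 m).
It also fails if it takes over 45 s, if anything falls off the work surface, if the arm or the gripper's body presses on something with over 40 N, if the wrist force passes 120 N, or if a joint passes its speed limit or range.

## Robot

A 7-joint arm with a two-finger parallel gripper is mounted at the origin on the work surface. World frame = base frame: x ahead of the robot, y to its left, z up, the work surface at z = 0. Lengths are in m, angles in rad, forces in N, time in s.
With the tool pointing down it reaches from about 0.425 to 0.925 m from the base axis. Payload 6.8 kg.
Tool frame: the origin (TCP) lies at the very end of the fingers, on their centre line; the grasp point (between the pads) lies 19 mm behind it; z points along the fingers, y is the line along which they close (so a half turn about z gives the same grasp; the last joint's range is limited). The gripper opens to 85 mm and grips with 20 to 120 N. Pads are 22 mm wide; open, the fingers measure 114 mm over their backs; the gripper's body (76 mm by 85 mm) begins 54 mm behind the grasp point. The pads swing forward as they close: fully open they stand 13 mm farther back than shut.
Start: joints at [-1.427, 0.477, 0.022, 1.555, -0.011, 1.109, -0.083], TCP at [0.168, 0.654, 0.231] pointing down, gripper open.
Joint ranges: [-2.96, 2.96], [-0.34, 2.1], [-1.41, 1.46], [0.24, 2.44], [-1.37, 4.51], [0.17, 1.92], [-2.96, 2.96]. Speed limits (rad/s): [2.39, 2.39, 3.14, 3.14, 3.14, 3.14, 3.14].

## Interface

Orientations are given as a unit quaternion [w, x, y, z].
In Python, from station import get_obs, read_camera, hand_in gives the robot as it stands.
- The arm moves only by the tool arm_command, never from a script. Its argument "commands" is one flat list of numbers, 7 for each row, row after row: the shift along the tool's x, y, z in m, then the turn, a rotation vector about the tool's x, y, z in degrees, then the opening, from 0 (shut) to 1 (fully open). In form: [tx, ty, tz, rx, ry, rz, fingers, tx, ty, tz, rx, ry, rz, fingers, ...]. A call has 1 to 8 rows; each row is the pose to reach, as a shift and turn from the pose commanded when the call began, along the tool's axes at that moment; what a row does not reach only later rows make up. A row lasts 1/10 s, in which the tool goes at most 50 mm and 8.59 degrees, less where a joint would pass 70% of its speed; a pose out of reach is approached as far as the arm can. A call with a gripper value outside its range is refused whole. The fingers move at their own pace and stop on an object; "force" is the grip in N (left out, the last holds). Time passes only in rows, so rows that repeat a pose let the fingers close. It gives the time, the measured TCP pose, the force, the opening and the grip force at its end, in the units of the state.
- get_obs(): the state, without advancing time (a new reading comes with each control period).
- read_camera(name): name is "scene" or "top"; returns a dict with "img" (420x560x3 uint8, red, green, blue), "camera_matrix" (3x3 intrinsics, pixels), "pose" (4x4, takes a point from camera to world coordinates). Camera axes: x right, y down, z forward; pixel columns grow to the right and rows downward; lengths in m; the calibration is good to about 2 mm. A picture is of the moment at which its call begins. There is no depth.
- hand_in(): hands the job in; it is judged then, once.
The state is a dict: "t": time; "q": joint angles; "joint_vel": joint speeds; "joint_torque": joint torques, N m; "eef_pos": TCP position; "tool_rot": TCP orientation; "contact_force": force on the tool from outside, world axes, zero at the start; "torque": the same for the moment, N m; "gripper_width": opening from 0.0 (shut) to 1.0 (fully open); "grasp_force": force on a finger pad.
Only numpy, scipy, OpenCV 4.12 (cv2) and the standard library are available. Lean on these libraries where they do the work, as an engineer would, in place of code of your own. Each camera call takes 0.05 s, during which the arm holds its last target. There are 200 camera calls.

## Working session

There is one attempt and no reset: what is moved stays moved. The work goes in short steps, Python scripts to look and compute and a tool call to move; the robot and the scene stay as the last step left them, time stands still between calls to the robot, and variables do not carry over. Pictures are saved under pics/ and viewed, at most 10 in all, crops included, and the job is handed in when it is done.

Besides the shell and the picture viewer there is one more tool, called after "Call:" by a JSON object that holds its "method" and its "body". arm_command: Moves the arm, as the interface text tells. Its arguments: {"type":"object","properties":{"commands":{"type":"array","items":{"type":"number"}},"force":{"type":"number"}},"required":["commands"]}

```bash
mkdir -p pics; cat > h.py <<'E'
import numpy as np, cv2
from station import get_obs, read_camera, hand_in
def ray(c,u,v,z):
    K,P=np.array(c["camera_matrix"]),np.array(c["pose"])
    d=P[:3,:3]@np.linalg.solve(K,[u,v,1]); o=P[:3,3]
    return o+d*(z-o[2])/d[2]
def proj(c,p):
    P=np.linalg.inv(np.array(c["pose"])); q=np.array(c["camera_matrix"])@(P[:3,:3]@p+P[:3,3]); return q[:2]/q[2]
E
python3 - <<'E'
from h import *
import pickle
for n in("scene","top"):
    c=read_camera(n); pickle.dump(c,open(n+".pkl","wb")); cv2.imwrite(f"pics/{n}0.png",c["img"][:,:,::-1]); print(n,np.round(c["pose"],3).tolist(),np.round(c["camera_matrix"],1).tolist())
o=get_obs(); print(o)
E
```

```text
scene [[-0.455, 0.689, -0.564, 1.248], [0.89, 0.357, -0.282, 0.355], [0.008, -0.631, -0.776, 1.016], [0.0, 0.0, 0.0, 1.0]] [[486.9, 0.0, 277.0], [0.0, 486.9, 207.9], [0.0, 0.0, 1.0]]
top [[-0.022, -0.976, 0.215, 0.312], [-1.0, 0.021, -0.008, 0.013], [0.004, -0.215, -0.977, 1.21], [0.0, 0.0, 0.0, 1.0]] [[405.7, 0.0, 283.9], [0.0, 405.7, 206.9], [0.0, 0.0, 1.0]]
{'t': 0.1, 'q': array([-1.42707423,  0.47772005,  0.0223471 ,  1.55633293, -0.01150244,
        1.10932593, -0.08311041]), 'joint_vel': array([-6.28424714e-05, -1.08322026e-03,  1.48183291e-03, -2.54246502e-03,
        2.38623842e-04, -8.53238192e-04, -7.84330340e-04]), 'joint_torque': array([ 3.82597646e-03, -5.97761428e+01,  1.61330111e+00, -2.81955385e+01,
        1.27793927e-02,  4.99945381e-03, -2.26811704e-05]), 'eef_pos': array([0.16806877, 0.65319087, 0.23042958]), 'tool_rot': array([-4.40569026e-05,  1.25576211e-01,  9.92083630e-01, -8.27852010e-04]), 'contact_force': array([-0.09026821, -0.57248222, -0.61646014]), 'torque': array([ 0.03082469,  0.06509617, -0.01622903]), 'grasp_force': 0.0, 'gripper_width': 0.9984117062396818}
```

View pics/top0.png

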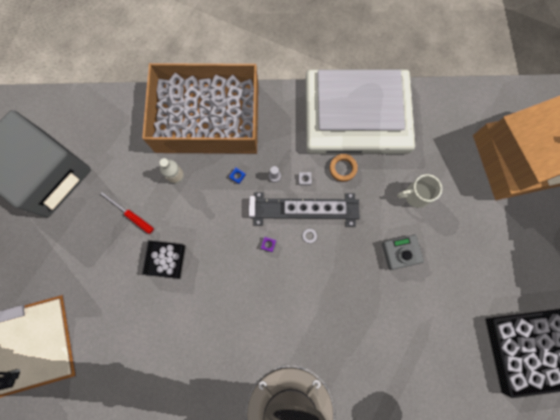

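View pics/scene0.png

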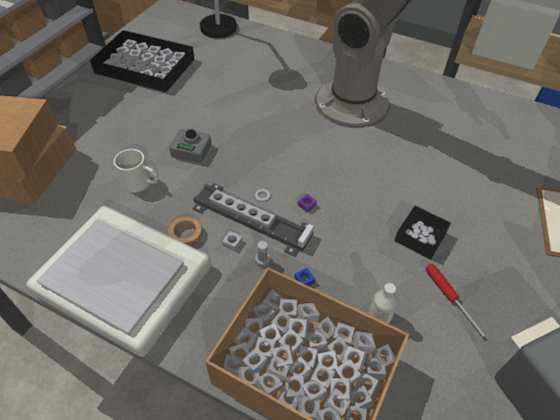

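The top view shows the rail at about (250–358, 208), with the pale stop at its left end (252, 207) and five nuts at columns 288–348. The button is at (406, 255). In the scene view the stop is at (306, 234), the row runs (216, 198)–(268, 218), and the button is at (191, 133).
Things that could be taken for the row nuts (top view): spare nut (305, 178), blue nut (236, 176), purple nut (267, 244), washer (310, 236), and the nuts in the boxes. My choice is the five grey nuts inside the rail channel.

```bash
python3 - <<'E'
from h import *
import pickle
C={n:pickle.load(open(n+".pkl","rb")) for n in("scene","top")}
t=C["top"]["img"][150:280,230:440]; s=C["scene"]["img"][115:275,160:330]
a=cv2.resize(t[:,:,::-1],(780,483),interpolation=cv2.INTER_CUBIC); 
cv2.imwrite("pics/crop_top.png",a)
cv2.imwrite("pics/crop_sc.png",cv2.resize(s[:,:,::-1],(637,600),interpolation=cv2.INTER_CUBIC))
for n,(x0,x1,y0,y1) in {"top":(240,365,190,225),"scene":(190,320,180,250)}.items():
    g=C[n]["img"]; hsv=cv2.cvtColor(g,cv2.COLOR_RGB2HSV)
    m=np.zeros(g.shape[:2],np.uint8); m[y0:y1,x0:x1]=(hsv[y0:y1,x0:x1,2]>125)*255
    for c in cv2.findContours(m,cv2.RETR_EXTERNAL,cv2.CHAIN_APPROX_NONE)[0]:
        if cv2.contourArea(c)>15:
            r=cv2.minAreaRect(c); b=cv2.boxPoints(r); print(n,np.round(r[0],1),np.round(r[1],1),round(r[2],1),cv2.contourArea(c),[np.round(ray(C[n],*p,0.03),3).tolist() for p in b])
    k=np.zeros_like(m)
for n,z in(("top",.058),("scene",.058)):
    hsv=cv2.cvtColor(C[n]["img"],cv2.COLOR_RGB2HSV); y,x={"top":(255,406),"scene":(133,191)}[n]
    m=np.zeros(hsv.shape[:2],np.uint8); m[y-12:y+13,x-12:x+13]=(hsv[y-12:y+13,x-12:x+13,2]<45)*255
    for c in cv2.findContours(m,cv2.RETR_EXTERNAL,cv2.CHAIN_APPROX_NONE)[0]:
        if cv2.contourArea(c)>15: r=cv2.minAreaRect(c); print("btn",n,r,ray(C[n],*r[0],z))
E
```

```text
top [302.5 222. ] [ 4. 77.] 90.0 288.0 [[0.532, 0.063, 0.03], [0.527, -0.165, 0.03], [0.515, -0.164, 0.03], [0.52, 0.063, 0.03]]
top [315.  206.5] [13. 60.] 90.0 717.5 [[0.592, -0.001, 0.03], [0.588, -0.18, 0.03], [0.548, -0.178, 0.03], [0.552, 0.0, 0.03]]
top [302. 207.] [ 34. 124.] 90.0 961.0 [[0.626, 0.134, 0.03], [0.617, -0.239, 0.03], [0.514, -0.232, 0.03], [0.522, 0.134, 0.03]]
scene [269.1 244.4] [24.3  8.4] 3.8 92.0 [[0.665, 0.011, 0.03], [0.643, -0.0, 0.03], [0.619, 0.056, 0.03], [0.642, 0.066, 0.03]]
scene [219.5 235.5] [66.6 31.5] 15.1 819.0 [[0.733, -0.158, 0.03], [0.644, -0.193, 0.03], [0.616, -0.019, 0.03], [0.705, 0.007, 0.03]]
scene [308.5 226. ] [32. 21.] 90.0 277.5 [[0.512, 0.049, 0.03], [0.486, 0.098, 0.03], [0.579, 0.139, 0.03], [0.603, 0.093, 0.03]]
scene [241.7 206.6] [66.7 12.1] 24.0 702.0 [[0.585, -0.177, 0.03], [0.546, -0.186, 0.03], [0.553, 0.002, 0.03], [0.591, 0.007, 0.03]]
scene [312.3 193. ] [16.7 28.7] 38.7 196.5 [[0.479, 0.03, 0.03], [0.384, 0.039, 0.03], [0.402, 0.086, 0.03], [0.496, 0.076, 0.03]]
scene [271.9 187.4] [78.4 43.5] 24.6 1693.5 [[0.54, -0.148, 0.03], [0.385, -0.179, 0.03], [0.406, 0.055, 0.03], [0.551, 0.069, 0.03]]
btn top ((406.0, 255.0), (6.0, 8.0), 90.0) [ 0.41734693 -0.33992121  0.058     ]
btn scene ((190.5, 133.5), (7.0, 9.0), 90.0) [ 0.41928487 -0.34023417  0.058     ]
```

View pics/crop_top.png

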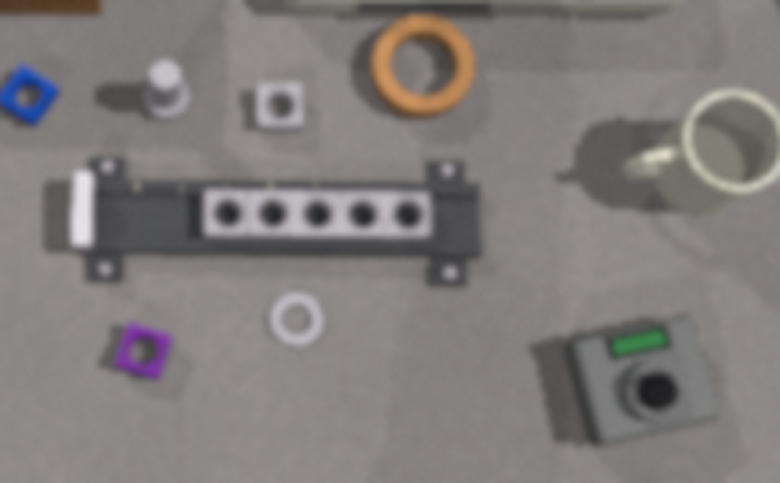

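View pics/crop_sc.png

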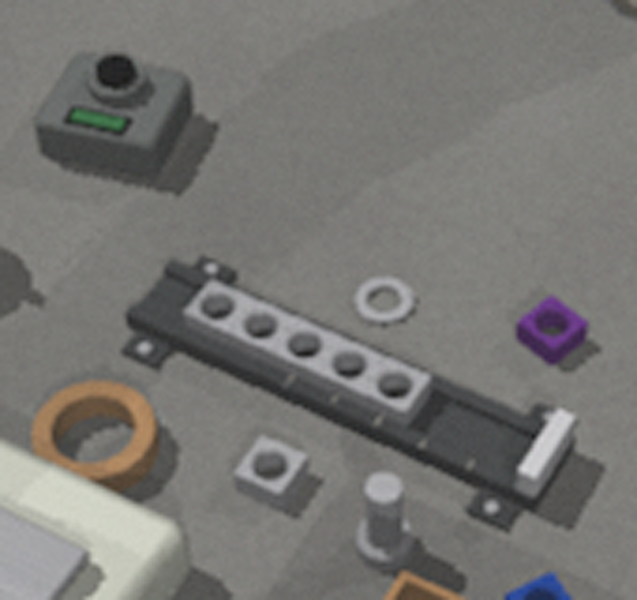

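The crops confirm the choice: five touching grey nuts in the channel, with the pale stop at crop_top (82, 208). The spare (280, 104), blue (28, 96) and purple (143, 350) nuts lie outside the rail. Next I take finer measurements.

```bash
cat >> h.py <<'E'
def blobs(c,box,thr,f=8,dark=False,amin=30):
    x0,x1,y0,y1=box; g=cv2.cvtColor(c["img"],cv2.COLOR_RGB2GRAY)[y0:y1,x0:x1]
    g=cv2.resize(g,None,fx=f,fy=f,interpolation=cv2.INTER_CUBIC)
    m=((g<thr) if dark else (g>thr)).astype(np.uint8)
    out=[]
    for k in cv2.findContours(m,cv2.RETR_EXTERNAL,cv2.CHAIN_APPROX_NONE)[0]:
        if cv2.contourArea(k)>amin*f*f: out.append((k[:,0,:]+.5)/f-.5+[x0,y0])
    return out
E
python3 - <<'E'
from h import *
import pickle
C={n:pickle.load(open(n+".pkl","rb")) for n in("scene","top")}
for n,box in(("top",(280,355,196,218)),("top",(246,260,192,220)),("scene",(205,279,184,232)),("scene",(292,318,220,250))):
    g=cv2.cvtColor(C[n]["img"],cv2.COLOR_RGB2GRAY)[box[2]:box[3],box[0]:box[1]]
    z=.03 if box[1]-box[0]>50 else .04
    thr=150 if z==.03 else 150
    print(n,z,g.min(),g.max())
    for k in blobs(C[n],box,thr):
        w=np.array([ray(C[n],u,v,z)[:2] for u,v in k]).astype(np.float32)
        r=cv2.minAreaRect(w); print(np.round(r[0],4),np.round(r[1],4),round(r[2],2),np.round(cv2.boxPoints(r),3).tolist())
# holes in top, scene
for n,box in(("top",(284,350,199,214)),("scene",(207,277,186,228))):
    for k in blobs(C[n],box,100,dark=True,amin=8):
        M=cv2.moments(k.astype(np.float32)); a,b=M["m10"]/M["m00"],M["m01"]/M["m00"]
        print(n,"hole",round(a,1),round(b,1),M["m00"],np.round(ray(C[n],a,b,.026),4))
# rail dark outline top
for k in blobs(C["top"],(243,365,195,224),75,dark=True,amin=100):
    w=np.array([ray(C["top"],u,v,.016)[:2] for u,v in k]).astype(np.float32); r=cv2.minAreaRect(w); print("rail",r)
E
```

```text
top 0.03 40 191
[ 0.5687 -0.0893] [0.1788 0.0367] 87.78 [[0.546999990940094, -0.17800000309944153], [0.5839999914169312, -0.17900000512599945], [0.5910000205039978, -0.0010000000474974513], [0.5540000200271606, 0.0010000000474974513]]
top 0.04 64 226
[0.5757 0.0985] [0.0181 0.064 ] 88.14 [[0.5429999828338623, 0.09000000357627869], [0.6069999933242798, 0.08799999952316284], [0.6079999804496765, 0.10599999874830246], [0.5440000295639038, 0.10899999737739563]]
scene 0.03 33 175
[ 0.5689 -0.088 ] [0.179  0.0348] 88.15 [[0.5490000247955322, -0.1770000010728836], [0.5830000042915344, -0.17800000309944153], [0.5889999866485596, 0.0010000000474974513], [0.5540000200271606, 0.0020000000949949026]]
[ 0.5071 -0.0598] [0.0392 0.0391] 27.64 [[0.48100000619888306, -0.052000001072883606], [0.49900001287460327, -0.0860000029206276], [0.5339999794960022, -0.06800000369548798], [0.5149999856948853, -0.032999999821186066]]
scene 0.04 34 210
[0.5755 0.0989] [0.0167 0.061 ] 88.66 [[0.5450000166893005, 0.09099999815225601], [0.6060000061988831, 0.09000000357627869], [0.6060000061988831, 0.1059999987483024
[... 274 characters left out ...]
6 ]
top hole 291.0 206.9 26.1796875 [ 0.571  -0.0182  0.026 ]
top hole 340.2 202.8 91.8125 [ 0.5806 -0.1659  0.026 ]
top hole 308.9 199.1 10.390625 [ 0.5938 -0.0725  0.026 ]
top hole 291.8 199.3 19.5546875 [ 0.5945 -0.0211  0.026 ]
scene hole 264.9 217.7 37.03125 [ 0.571  -0.0168  0.026 ]
scene hole 252.8 212.4 33.9765625 [ 0.5699 -0.0529  0.026 ]
scene hole 240.8 207.0 34.3984375 [ 0.5687 -0.0896  0.026 ]
scene hole 229.1 201.9 31.8125 [ 0.5677 -0.1256  0.026 ]
scene hole 217.5 196.7 34.640625 [ 0.5664 -0.1623  0.026 ]
scene hole 234.4 212.2 724.4765625 [ 0.5915 -0.0957  0.026 ]
rail ((0.5352553725242615, -0.10961971431970596), (0.049238722771406174, 0.21402116119861603), 6.335796356201172)
```

Call:
{"method": "arm_command", "body": {"commands": [-0.05,-0.026,0,0,0,8,0,-0.1,-0.053,0,0,0,16,0,-0.15,-0.08,0,0,0,24,0,-0.2,-0.106,0,0,0,32,0,-0.25,-0.133,0,0,0,40,0,-0.3,-0.16,0,0,0,48,0,-0.35,-0.186,0,0,0,56,0,-0.397,-0.211,0,0,0,62,0], "force": 20}}

```text
t: 0.9
eef_pos: [0.4644, 0.3822, 0.2311]
tool_rot: [-0.0, 0.621, 0.784, -0.0]
contact_force: [1.0, 0.8, -0.3]
gripper_width: 0.001
grasp_force: 0.0
```

```bash
cat >> h.py <<'E'
from scipy.spatial.transform import Rotation as R
def go(p,head=88.2):
    o=get_obs(); q=o["tool_rot"]; r=R.from_quat([q[1],q[2],q[3],q[0]])
    h=np.radians(head); x=np.array([np.cos(h),np.sin(h),0]); z=np.array([0,0,-1.]); g=R.from_matrix(np.column_stack([x,np.cross(z,x),z]))
    print("t",o["t"],"at",np.round(o["eef_pos"],4),"shift",np.round(r.inv().apply(np.array(p)-o["eef_pos"]),4),"turn",np.round((r.inv()*g).as_rotvec(degrees=True),2),"F",np.round(o["contact_force"],2),"w",round(o["gripper_width"],3),"q",np.round(o["q"],2))
E
python3 -c "
from h import *
go([.565,-.201,.12])"
```

```text
t 0.9 at [0.4644 0.3822 0.2311] shift [-0.5907 -0.0361  0.1112] turn [-2.000e-02  1.000e-02  1.508e+01] F [ 1.05  0.79 -0.31] w 0.001 q [-1.07  0.37  0.36  1.76 -0.15  1.04 -0.43]
```

Call:
{"method": "arm_command", "body": {"commands": [-0.048,-0.003,0,0,0,2,0,-0.096,-0.006,0,0,0,4,0,-0.144,-0.009,0,0,0,6,0,-0.192,-0.012,0,0,0,8,0,-0.24,-0.015,0,0,0,10,0,-0.288,-0.018,0,0,0,12,0,-0.336,-0.021,0,0,0,14,0,-0.384,-0.024,0,0,0,15.1,0]}}

```text
t: 1.7
eef_pos: [0.5299, 0.0032, 0.2312]
tool_rot: [-0.0, 0.717, 0.697, 0.0]
contact_force: [1.1, 0.2, -0.6]
gripper_width: 0.003
grasp_force: 0.0
```

```bash
python3 -c "
from h import *
go([.565,-.21,.10])"
```

```text
t 1.7 at [0.5299 0.0032 0.2312] shift [-0.2122  0.0409  0.1311] turn [-0.01 -0.02  0.22] F [ 1.09  0.19 -0.59] w 0.003 q [-0.6   0.26  0.57  1.93 -0.17  1.    0.02]
```

Call:
{"method": "arm_command", "body": {"commands": [-0.045,0.01,0,0,0,0.2,0,-0.09,0.02,0,0,0,0.2,0,-0.135,0.03,0,0,0,0.2,0,-0.18,0.04,0.02,0,0,0.2,0,-0.212,0.041,0.06,0,0,0.2,0,-0.212,0.041,0.1,0,0,0.2,0,-0.212,0.041,0.13,0,0,0.2,0,-0.212,0.041,0.13,0,0,0.2,0]}}

```text
t: 2.5
eef_pos: [0.5622, -0.207, 0.0969]
tool_rot: [-0.004, 0.718, 0.696, -0.002]
contact_force: [-0.8, -0.8, 0.7]
gripper_width: 0.001
grasp_force: 0.0
```

```bash
python3 - <<'E'
from h import *
go([.565,-.21,.02])
c=read_camera("top"); cv2.imwrite("pics/t1.png",cv2.resize(c["img"][150:280,230:440,::-1],(780,483),interpolation=cv2.INTER_CUBIC))
E
```

```text
t 2.5 at [ 0.5622 -0.207   0.0969] shift [-0.0031  0.0036  0.0769] turn [-0.5  -0.1   0.05] F [-0.77 -0.79  0.72] w 0.001 q [-0.15  0.57  0.53  1.87 -0.39  0.81  0.56]
```

View pics/t1.png

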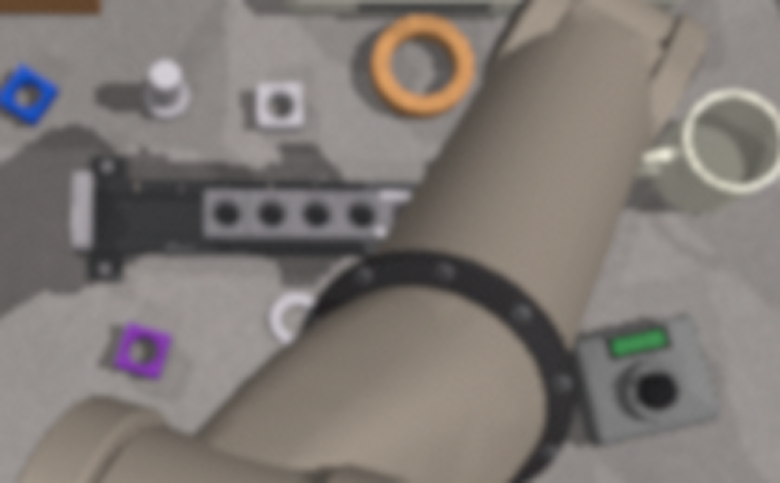

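The arm hides nut 5 and the fingertips in the top view; nuts 1–4 (crop 228–360, 213) have not moved. I'll lower partway and check in the scene view.

Call:
{"method": "arm_command", "body": {"commands": [0,0,0,0,0,0,0,0,0,0.02,0,0,0,0,0,0,0.04,0,0,0,0,0,0,0.06,0,0,0,0,0,0,0.06,0,0,0,0,0,0,0.06,0,0,0,0]}}

```text
t: 3.15
eef_pos: [0.5667, -0.2082, 0.0431]
tool_rot: [0.001, 0.718, 0.697, 0.001]
contact_force: [0.2, 0.3, 0.1]
gripper_width: -0.0
grasp_force: 0.0
```

```bash
python3 - <<'E'
from h import *
go([.565,-.21,.018])
c=read_camera("scene"); cv2.imwrite("pics/s1.png",cv2.resize(c["img"][115:275,160:330,::-1],(637,600),interpolation=cv2.INTER_CUBIC))
E
```

```text
t 3.15 at [ 0.5667 -0.2082  0.0431] shift [-0.0018 -0.0017  0.0251] turn [0.13 0.02 0.09] F [0.15 0.26 0.15] w -0.0 q [-0.1   0.65  0.48  1.89 -0.44  0.71  0.61]
```

View pics/s1.png

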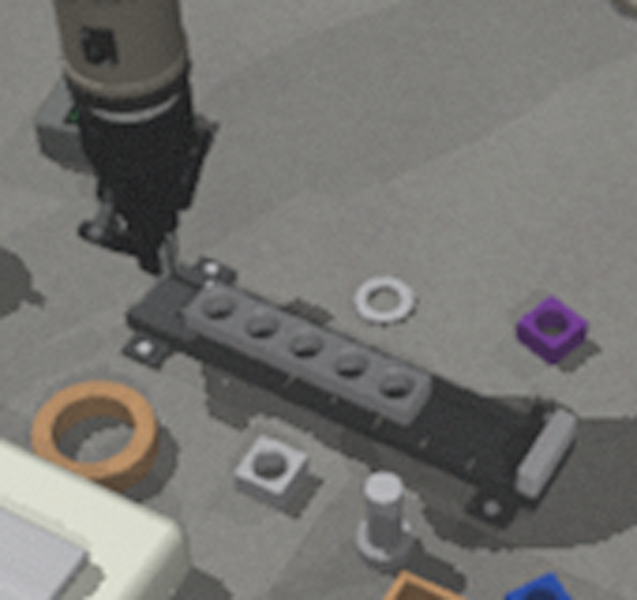

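The fingertips (crop 165, 270) are just behind the row, over the open end of the channel, and the row has not moved. Lowering now.

Call:
{"method": "arm_command", "body": {"commands": [-0.001,-0.002,0.012,0,0,0,0,-0.001,-0.002,0.024,0,0,0,0,-0.001,-0.002,0.024,0,0,0,0,-0.001,-0.002,0.024,0,0,0,0]}}

```text
t: 3.6
eef_pos: [0.563, -0.2089, 0.0167]
tool_rot: [-0.001, 0.718, 0.696, -0.0]
contact_force: [-0.2, -0.3, 0.2]
gripper_width: 0.002
grasp_force: 0.0
```

```bash
python3 -c "
from h import *
go([.5662,-.170,.018])"
```

```text
t 3.6 at [ 0.563  -0.2089  0.0167] shift [ 0.039   0.002  -0.0012] turn [-0.07 -0.01  0.06] F [-0.17 -0.28  0.21] w 0.002 q [-0.08  0.68  0.45  1.9  -0.47  0.66  0.63]
```

Call:
{"method": "arm_command", "body": {"commands": [0.003,0.001,-0.001,0,0,0,0,0.006,0.001,-0.001,0,0,0,0,0.009,0.001,-0.001,0,0,0,0,0.012,0.001,-0.001,0,0,0,0,0.015,0.001,-0.001,0,0,0,0,0.018,0.001,-0.001,0,0,0,0,0.021,0.001,-0.001,0,0,0,0,0.024,0.001,-0.001,0,0,0,0]}}

```text
t: 4.4
eef_pos: [0.5651, -0.1859, 0.0184]
tool_rot: [0.001, 0.718, 0.696, -0.0]
contact_force: [-0.4, -3.3, -0.4]
gripper_width: -0.001
grasp_force: 1.6
```

```bash
python3 - <<'E'
from h import *
go([.569,-.104,.018])
c=read_camera("scene"); cv2.imwrite("pics/s2.png",cv2.resize(c["img"][115:275,160:330,::-1],(637,600),interpolation=cv2.INTER_CUBIC))
E
```

```text
t 4.4 at [ 0.5651 -0.1859  0.0184] shift [0.082  0.0013 0.0003] turn [0.02 0.08 0.03] F [-0.45 -3.29 -0.35] w -0.001 q [-0.13  0.67  0.46  1.92 -0.47  0.66  0.59]
```

View pics/s2.png

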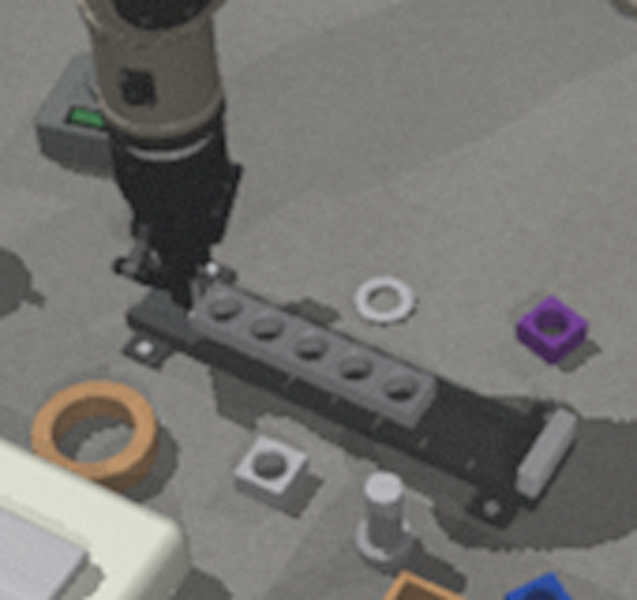

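Contact is made: the row has moved about 4 mm together (nut 1 hole at crop 400, 387) at about 3 N. Pushing on.

Call:
{"method": "arm_command", "body": {"commands": [0.004,0.0,0,0,0,0,0,0.008,0.001,0,0,0,0,0,0.012,0.001,0,0,0,0,0,0.016,0.001,0,0,0,0,0,0.02,0.001,0,0,0,0,0,0.024,0.001,0,0,0,0,0,0.028,0.001,0,0,0,0,0,0.032,0.001,0,0,0,0,0]}}

```text
t: 5.25
eef_pos: [0.5671, -0.1529, 0.0183]
tool_rot: [0.0, 0.718, 0.696, -0.0]
contact_force: [-1.4, -4.9, 1.4]
gripper_width: 0.001
grasp_force: 2.4
```

Call:
{"method": "arm_command", "body": {"commands": [0.004,0,0,0,0,0,0,0.008,0,0,0,0,0,0,0.012,0,0,0,0,0,0,0.016,0,0,0,0,0,0,0.02,0,0,0,0,0,0,0.024,0,0,0,0,0,0,0.028,0,0,0,0,0,0,0.032,0,0,0,0,0,0]}}

```text
t: 6.05
eef_pos: [0.5681, -0.1208, 0.0183]
tool_rot: [-0.0, 0.718, 0.696, -0.0]
contact_force: [-1.3, -4.6, 1.6]
gripper_width: -0.001
grasp_force: 2.4
```

```bash
python3 -c "
from h import *
go([.569,-.0998,.018])"
```

```text
t 6.05 at [ 0.5681 -0.1208  0.0183] shift [0.021  0.0003 0.0003] turn [-0.01  0.    0.07] F [-1.26 -4.57  1.65] w -0.001 q [-0.24  0.66  0.46  1.95 -0.48  0.64  0.49]
```

Nearly there; 17 mm more at a slower pace.

Call:
{"method": "arm_command", "body": {"commands": [0.003,0,0,0,0,0,0,0.006,0,0,0,0,0,0,0.008,0,0,0,0,0,0,0.01,0,0,0,0,0,0,0.012,0,0,0,0,0,0,0.014,0,0,0,0,0,0,0.016,0,0,0,0,0,0,0.017,0,0,0,0,0,0]}}

```text
t: 6.85
eef_pos: [0.5687, -0.1038, 0.0183]
tool_rot: [-0.0, 0.718, 0.696, 0.0]
contact_force: [-1.6, -4.7, 1.3]
gripper_width: 0.003
grasp_force: 2.4
```

Call:
{"method": "arm_command", "body": {"commands": [0.001,0,0,0,0,0,0,0.002,0,0,0,0,0,0]}}

```text
t: 7.05
eef_pos: [0.5687, -0.102, 0.0183]
tool_rot: [0.0, 0.718, 0.696, 0.0]
contact_force: [-1.2, -5.0, 1.7]
gripper_width: 0.005
grasp_force: 2.4
```

Call:
{"method": "arm_command", "body": {"commands": [0.001,0,0,0,0,0,0,0.002,0,0,0,0,0,0]}}

```text
t: 7.25
eef_pos: [0.5688, -0.1001, 0.0183]
tool_rot: [-0.0, 0.718, 0.696, -0.0]
contact_force: [-1.1, -5.5, 1.7]
gripper_width: -0.003
grasp_force: 2.4
```

Call:
{"method": "arm_command", "body": {"commands": [0.001,0,0,0,0,0,0]}}

```text
t: 7.35
eef_pos: [0.5688, -0.0991, 0.0183]
tool_rot: [0.0, 0.718, 0.696, -0.0]
contact_force: [-0.8, -5.5, 1.4]
gripper_width: -0.003
grasp_force: 2.4
```

Call:
{"method": "arm_command", "body": {"commands": [0.001,0,0,0,0,0,0]}}

```text
t: 7.45
eef_pos: [0.5688, -0.0989, 0.0183]
tool_rot: [0.001, 0.718, 0.696, -0.0]
contact_force: [-1.4, -8.2, 0.8]
gripper_width: 0.002
grasp_force: 4.3
```

Call:
{"method": "arm_command", "body": {"commands": [0.001,0,0,0,0,0,0]}}

```text
t: 7.55
eef_pos: [0.5688, -0.0989, 0.0184]
tool_rot: [0.001, 0.718, 0.696, -0.001]
contact_force: [-1.5, -10.8, -0.4]
gripper_width: 0.002
grasp_force: 5.3
```

```bash
cat > row.py <<'E'
from h import *
go([.569,-.0998,.018])
c=read_camera("scene"); g=c["img"]
cv2.imwrite("pics/s3.png",cv2.resize(g[165:265,200:330,::-1],(780,600),interpolation=cv2.INTER_CUBIC))
E
python3 row.py
```

```text
t 7.55 at [ 0.5688 -0.0989  0.0184] shift [-0.0009  0.0002  0.0004] turn [0.03 0.13 0.01] F [ -1.47 -10.81  -0.37] w 0.002 q [-0.29  0.65  0.47  1.96 -0.48  0.63  0.46]
```

View pics/s3.png

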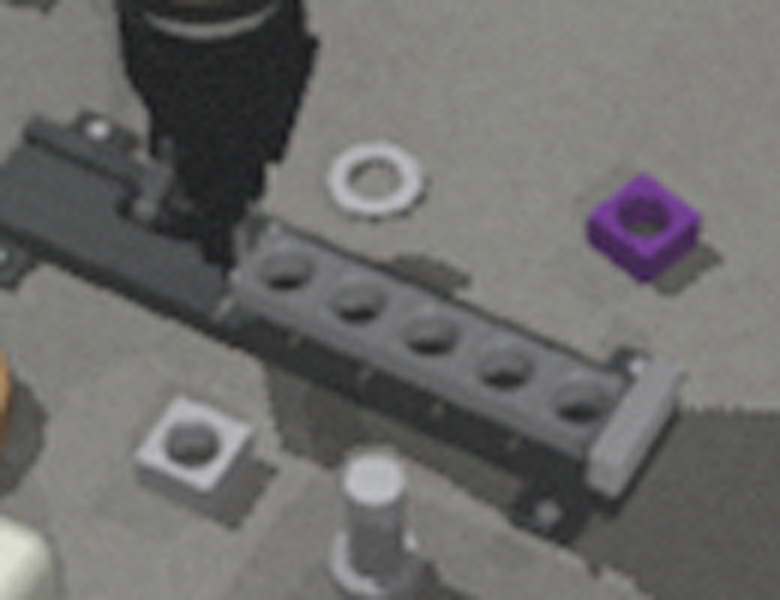

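The row is against the stop: nut 1's hole is at crop (580, 400), next to the block, there are no gaps, and the force rose while the position stalled. Hold, back off, then rise.

Call:
{"method": "arm_command", "body": {"commands": [0,0,0,0,0,0,0,0,0,0,0,0,0,0,0,0,0,0,0,0,0,-0.01,0,0,0,0,0,0,-0.025,0,0,0,0,0,0,-0.03,0,-0.03,0,0,0,0,-0.03,0,-0.07,0,0,0,0,-0.03,0,-0.11,0,0,0,0]}}

```text
t: 8.4
eef_pos: [0.5675, -0.1274, 0.1291]
tool_rot: [-0.001, 0.718, 0.696, -0.0]
contact_force: [1.1, -0.3, -0.3]
gripper_width: -0.0
grasp_force: 0.0
```

```bash
python3 -c "
from h import *
go([.418,-.34,.12],58)
go([.418,-.34,.12],88.2)"
```

```text
t 8.4 at [ 0.5675 -0.1274  0.1291] shift [-0.2171 -0.1429  0.0092] turn [-9.000e-02 -2.000e-02  3.024e+01] F [ 1.09 -0.3  -0.35] w -0.0 q [-0.32  0.5   0.58  1.9  -0.36  0.84  0.41]
t 8.4 at [ 0.5675 -0.1274  0.1291] shift [-0.2171 -0.1429  0.0092] turn [-0.08 -0.05  0.04] F [ 1.09 -0.3  -0.35] w -0.0 q [-0.32  0.5   0.58  1.9  -0.36  0.84  0.41]
```

Call:
{"method": "arm_command", "body": {"commands": [-0.036,-0.024,0,0,0,0,0,-0.072,-0.048,0,0,0,0,0,-0.108,-0.072,0,0,0,0,0,-0.144,-0.096,0,0,0,0,0,-0.18,-0.12,0,0,0,0,0,-0.217,-0.143,0,0,0,0,0,-0.217,-0.143,0.02,0,0,0,0,-0.217,-0.143,0.03,0,0,0,0]}}

```text
t: 9.2
eef_pos: [0.4174, -0.3405, 0.0975]
tool_rot: [-0.0, 0.719, 0.695, 0.0]
contact_force: [0.7, 0.4, -0.8]
gripper_width: 0.0
grasp_force: 0.0
```

Call:
{"method": "arm_command", "body": {"commands": [0,0,0,0,0,0,0,0,0,0,0,0,0,0]}}

```text
t: 9.4
eef_pos: [0.4193, -0.3387, 0.0982]
tool_rot: [-0.0, 0.717, 0.697, 0.0]
contact_force: [0.4, 0.3, 0.3]
gripper_width: -0.0
grasp_force: 0.0
```

```bash
cat > row.py <<'E'
from h import *
go([.418,-.34,.064])
c=read_camera("top"); s=read_camera("scene")
for thr in(150,110,90):
  for n,k in(("top",c),("scene",s)):
    for b in blobs(k,(250,330,198,216) if n=="top" else (235,310,190,245),thr,amin=200):
        w=np.array([ray(k,u,v,.03)[:2] for u,v in b]).astype(np.float32); r=cv2.minAreaRect(w); print(n,thr,np.round(r[0],4),np.round(r[1],4),round(r[2],1))
cv2.imwrite("pics/t4.png",cv2.resize(c["img"][180:290,240:440,::-1],(800,440),interpolation=cv2.INTER_CUBIC))
cv2.imwrite("pics/s4.png",cv2.resize(s["img"][105:255,160:330,::-1],(680,600),interpolation=cv2.INTER_CUBIC))
E
python3 row.py
```

```text
t 9.4 at [ 0.4193 -0.3387  0.0982] shift [-0.0014 -0.0012  0.0342] turn [-0.02 -0.05  0.19] F [0.41 0.33 0.3 ] w -0.0 q [ 0.11  0.49  0.58  2.02 -0.39  0.74  0.9 ]
top 150 [0.5721 0.0084] [0.1947 0.0545] 88.8
scene 150 [0.5631 0.0095] [0.1923 0.0619] 86.4
top 110 [ 0.5717 -0.0138] [0.2391 0.0545] 88.8
scene 110 [ 0.6519 -0.0071] [0.1438 0.0615] 88.3
scene 110 [ 0.5456 -0.0099] [0.2484 0.1041] 83.5
top 90 [ 0.5717 -0.0138] [0.2391 0.0545] 88.8
scene 90 [ 0.6513 -0.0064] [0.1468 0.0626] 88.3
scene 90 [ 0.548  -0.0106] [0.2454 0.122 ] 88.3
```

View pics/s4.png

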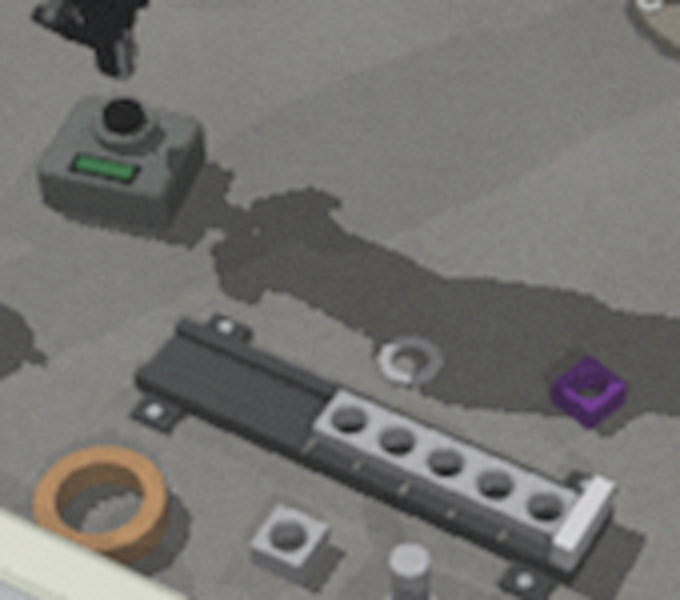

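The row is closed against the stop: the merged row and stop measure 195 mm (180 + 15 expected) and the hole spacing is even. The fingertips (115, 70) hang about 40 mm above the button (123, 113), so I press now.

Call:
{"method": "arm_command", "body": {"commands": [-0.001,-0.001,0.015,0,0,0,0,-0.001,-0.001,0.03,0,0,0,0,-0.001,-0.001,0.036,0,0,0,0,-0.001,-0.001,0.04,0,0,0,0,-0.001,-0.001,0.043,0,0,0,0]}}

```text
t: 10.0
eef_pos: [0.417, -0.3398, 0.0555]
tool_rot: [-0.001, 0.718, 0.696, 0.0]
contact_force: [-8.0, 11.1, 39.5]
gripper_width: 0.007
grasp_force: 20.2
```

Call:
{"method": "arm_command", "body": {"commands": [0,0,0.002,0,0,0,0,0,0,0.003,0,0,0,0]}}

```text
t: 10.2
eef_pos: [0.417, -0.3399, 0.0552]
tool_rot: [-0.001, 0.718, 0.696, 0.002]
contact_force: [-12.5, 15.3, 53.9]
gripper_width: 0.004
grasp_force: 26.6
```

Blocked with more force than the spring should give. I'll ease off a little and look.

Call:
{"method": "arm_command", "body": {"commands": [0,0,-0.004,0,0,0,0,0,0,-0.004,0,0,0,0]}}

```text
t: 10.4
eef_pos: [0.4175, -0.3408, 0.0572]
tool_rot: [0.0, 0.718, 0.696, 0.0]
contact_force: [-1.0, 1.6, 4.1]
gripper_width: 0.004
grasp_force: 2.1
```

```bash
python3 - <<'E'
from h import *
go([.418,-.34,.058])
c=read_camera("top"); s=read_camera("scene")
a=cv2.resize(c["img"][225:285,370:440,::-1],(400,343),interpolation=cv2.INTER_CUBIC)
b=cv2.resize(s["img"][105:165,155:225,::-1],(400,343),interpolation=cv2.INTER_CUBIC)
cv2.imwrite("pics/p5.png",np.hstack([a,b]))
for n,k in(("top",c),("scene",s)): print(n,proj(k,np.array([.418,-.34,.058])),proj(k,get_obs()["eef_pos"]))
E
```

```text
t 10.4 at [ 0.4175 -0.3408  0.0572] shift [ 0.0008  0.0004 -0.0008] turn [ 0.06 -0.01  0.05] F [-0.99  1.61  4.15] w 0.004 q [ 0.16  0.55  0.53  2.04 -0.44  0.66  0.95]
top [406.00767195 254.76877404] [406.15462595 254.96844624]
scene [190.81489513 133.25769637] [190.73484916 133.42710299]
```

View pics/p5.png

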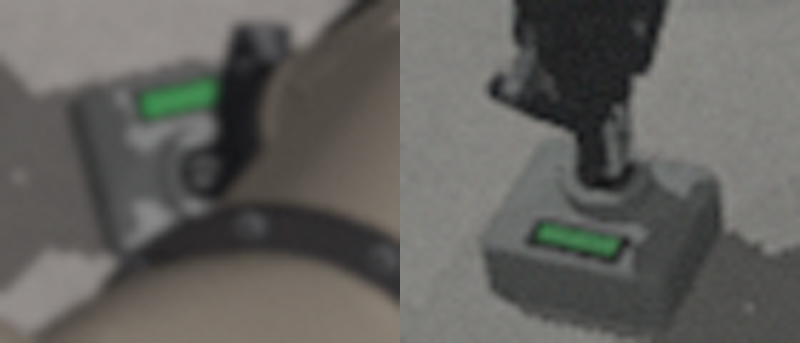

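The fingers are centred on the button (scene panel 603, 178). The force is a spring-like 4 N at 57.2 mm, against a hard stop at 55.3 mm. Rising in small steps will show where the spring lets go, and so whether the full 6 mm was travelled.

Call:
{"method": "arm_command", "body": {"commands": [0,0,-0.001,0,0,0,0,0,0,-0.001,0,0,0,0]}}

```text
t: 10.7
eef_pos: [0.4175, -0.3408, 0.0573]
tool_rot: [0.0, 0.718, 0.696, -0.0]
contact_force: [-0.4, 0.9, 4.1]
gripper_width: 0.005
grasp_force: 2.0
```

Call:
{"method": "arm_command", "body": {"commands": [0,0,-0.001,0,0,0,0,0,0,-0.001,0,0,0,0]}}

```text
t: 10.9
eef_pos: [0.4175, -0.3408, 0.0583]
tool_rot: [0.0, 0.718, 0.696, -0.0]
contact_force: [-0.2, 0.2, 2.9]
gripper_width: 0.0
grasp_force: 1.8
```

Call:
{"method": "arm_command", "body": {"commands": [0,0,-0.001,0,0,0,0,0,0,-0.001,0,0,0,0]}}

```text
t: 11.1
eef_pos: [0.4176, -0.3408, 0.0593]
tool_rot: [0.0, 0.718, 0.696, -0.0]
contact_force: [-1.1, 0.7, 2.2]
gripper_width: 0.001
grasp_force: 1.5
```

Call:
{"method": "arm_command", "body": {"commands": [0,0,-0.001,0,0,0,0,0,0,-0.001,0,0,0,0]}}

```text
t: 11.3
eef_pos: [0.4175, -0.3408, 0.0603]
tool_rot: [0.0, 0.718, 0.696, -0.0]
contact_force: [-1.3, -0.1, 2.7]
gripper_width: -0.001
grasp_force: 1.2
```

Call:
{"method": "arm_command", "body": {"commands": [0,0,-0.001,0,0,0,0,0,0,-0.001,0,0,0,0]}}

```text
t: 11.5
eef_pos: [0.4175, -0.3407, 0.0614]
tool_rot: [0.0, 0.718, 0.696, -0.0]
contact_force: [0.4, -0.5, 2.0]
gripper_width: -0.001
grasp_force: 0.9
```

The spring still pushes at 61.4 mm, so at least 6 mm was travelled from the hard stop: the press was complete. Clearing off and checking the row.

Call:
{"method": "arm_command", "body": {"commands": [0,0,-0.005,0,0,0,0,0,0,-0.02,0,0,0,0,0,0,-0.05,0,0,0,0,0,0,-0.08,0,0,0,0,0,0,-0.1,0,0,0,0,0,0,-0.1,0,0,0,0,0,0,-0.1,0,0,0,0]}}

```text
t: 12.2
eef_pos: [0.4177, -0.3405, 0.1619]
tool_rot: [0.0, 0.718, 0.696, 0.0]
contact_force: [-0.0, 0.6, -0.2]
gripper_width: 0.004
grasp_force: 0.0
```

```bash
python3 - <<'E'
from h import *
import pickle
go([.418,-.34,.16])
s=read_camera("scene"); old=pickle.load(open("scene.pkl","rb"))
for k in blobs(s,(235,312,200,248),100,dark=True,amin=8):
    M=cv2.moments(k.astype(np.float32)); a,b=M["m10"]/M["m00"],M["m01"]/M["m00"]
    if M["m00"]<60: print("hole",np.round(ray(s,a,b,.026),4))
for n,k in(("old",old),("new",s)):
    for b in blobs(k,(179,203,121,146),45,dark=True,amin=15): print("btn",n,np.round(cv2.minAreaRect(b.astype(np.float32))[:2],2).tolist())
E
```

```text
t 12.2 at [ 0.4177 -0.3405  0.1619] shift [0.0005 0.0003 0.0019] turn [0.07 0.   0.09] F [-0.05  0.55 -0.25] w 0.004 q [ 0.06  0.39  0.65  1.98 -0.31  0.86  0.84]
hole [ 0.6721 -0.0317  0.026 ]
hole [0.576  0.0742 0.026 ]
hole [0.575  0.0388 0.026 ]
hole [0.5461 0.0801 0.026 ]
hole [0.5725 0.0017 0.026 ]
hole [ 0.5722 -0.0332  0.026 ]
hole [ 0.5711 -0.07    0.026 ]
btn old [[190.38, 133.73], [8.15, 9.27]]
btn new [[190.44, 133.83], [7.91, 9.22]]
```

The nut holes run from y = 0.074 to −0.070 (4 × 36 mm, touching). Nut 1 should be at 0.0912 − 0.018 = 0.073, so the row is at the stop, and the button is back up.

```bash
python3 -c "
from h import *
print(hand_in())"
```

```text
the job is handed in; nothing more can be done
None
```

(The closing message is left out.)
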